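# Centre a culture dish on the inspection stage and swing the magnifier over it

### The arm

A 6-joint arm with a two-finger parallel gripper is mounted at the origin on a cart in front of the work surface, level with it; the furniture and walls round the work are solid. World frame = base frame: x ahead of the robot, y to its left, z up, the work surface at z = 0. Lengths are in m, angles in rad, forces in N, time in s.
With the tool pointing down it reaches from about 0.35 to 0.775 m from the base axis. Payload 7.3 kg.
Tool frame: the origin (TCP) lies midway between the tips of the shut fingers; the grasp point (between the pads) lies 19 mm behind it; z points along the fingers, y is the line along which they close (so a half turn about z gives the same grasp; the last joint's range is limited). The gripper opens to 92 mm and grips with 3 to 60 N. Pads are 19 mm wide; open, the fingers measure 130 mm over their backs; the gripper's body (75 mm by 190 mm) begins 47 mm behind the grasp point.
Start: joints at [0.978, 0.342, 1.524, -0, 1.275, -0.146], TCP at [0.227, 0.473, 0.227] pointing down, gripper open.
Joint ranges: [-2.53, 2.53], [-0.77, 2.02], [0.04, 2.7], [-1, 4.14], [0.28, 2.66], [-3.11, 3.11]. Speed limits (rad/s): [2.57, 2.57, 3.14, 3.14, 3.14, 3.14].

### API

Orientations are given as [roll, pitch, yaw] about the fixed x, y, z axes, in that order (R = Rz(yaw) Ry(pitch) Rx(roll)).
In Python, from cell import monitor, vision, workorder gives the robot as it stands.
- The arm moves only by the tool move_arm, never from a script. Its argument "rows" is a list of rows, each a list of 5 numbers: the shift along the world's x, y, z in mm, then the turn about the world's z in rad, then the closure, from -1 (fully open) to 1 (shut). A call has 1 to 12 rows; each row shifts and turns the commanded pose from where the row before left it; what a row does not reach is not made up. A row lasts 1/10 s, in which the tool goes at most 50 mm and 8.59 degrees, less where a joint would pass 70% of its speed; a pose out of reach is approached as far as the arm can. A call is refused whole if a number of a shift passes 50 or a number of a turn 0.15, either way. A call with a gripper value outside its range is refused whole. The fingers move at their own pace and stop on an object; "newtons" is the grip in N (left out, the last holds). Time passes only in rows, so rows that do not move let the fingers close. It gives the time, the measured TCP pose, the force, the opening and the grip force at its end, in the units of the state.
- monitor.observe(): the state, without advancing time (a new reading comes with each control period).
- vision.read_camera(name): name is "side" or "top"; returns the picture (400x640x3 uint8, red, green, blue); there is no depth.
- vision.get_calibration(name): a dict with "K" (3x3 intrinsics, pixels), "T" (4x4, takes a point from camera to world coordinates). Camera axes: x right, y up, looking along -z (the intrinsics and any distortion apply to the point x, -y, -z); pixel columns grow to the right and rows downward; lengths in m; the calibration is good to about 2 mm. A picture is of the moment at which its call begins. get_calibration takes no time and is no camera call.
- workorder.hand_in(): hands the job in; it is judged then, once.
The state is a dict: "time": time; "qpos": joint angles; "qvel": joint speeds; "joint_efforts": joint torques, N m; "tool_pos": TCP position; "tool_rot": TCP orientation; "contact_force": force on the tool from outside, world axes, zero at the start; "torque": the same for the moment, N m; "opening": finger opening in m; "grip_force": force on a finger pad.
Only numpy, scipy, OpenCV 4.12 (cv2) and the standard library are available. Lean on these libraries where they do the work, as an engineer would, in place of code of your own. Each camera call takes 0.05 s, during which the arm holds its last target. There are 200 camera calls.

### The job

First slide the closed culture dish along the inspection stage, keeping it flat on the plate, until it sits centred on the round white window, midway between the two stop bars, with an even margin of window showing all round. Then swing the magnifier fully home over the dish, until it meets its end stop, and leave the dish centred. Do not shift or knock over the two vials standing beside the stage.

Things in the scene. Friction and masses are not known exactly. Their poses are not given: they have to be found in the camera images.
- stage: Fixed grey-painted metal stage plate lying on the table, 164 mm (its x) by 270 mm (its y), 12 mm thick. Origin on the table directly under the centre of the round window; the plate reaches from y = -93 mm to y = +177 mm of it. z up. Two steel stop bars, 8 mm wide (x), 120 mm long (y), standing 10 mm above the plate, run along y at x = -64 and x = +64 mm, centred at y = 0 (inner faces 120 mm apart).
- window_center (a point): Centre of the flat round white window, 100 mm across, flush in the plate's top (12 mm above the table); same axes as the stage. The dish must end centred here.
- dish: Loose closed culture dish, clear with a light brown filling, round, 90 mm across, 16 mm high, about 60 g, too wide to grasp. Origin at the centre of its underside, z up. It starts lying on the plate near the +y end, 95 to 125 mm from the window centre. It slides with ordinary friction and stops when the push stops.
- magnifier (a joint): Swing of the magnifier about its upright post, in rad: at 0 it is parked, its arm pointing along the stage's -y; it grows as the arm swings clockwise seen from above, and at 1.571 (end stop) the arm points along the stage's -x with the lens over the window. It starts between 0 and 0.4. Light friction (about 0.06 N m), stays where it is left, no spring.
- magnifier_post (a point): Point on the magnifier's hinge axis (upright post, 22 mm across at the hinge) at the height of the arm's middle, 65 mm above the table; at x = +100 mm, y = 0 of the stage.
- magnifier_ring (a point): Centre of the magnifier's round lens ring, 100 mm from the hinge axis and 65 mm above the table. The ring is 92 mm across outside and about 11 mm thick (its underside 59 mm above the table); the bare steel arm, 12 mm wide and 8 mm thick, spans from the post to the ring. Push ring or arm sideways.
- vial_a: Small glass vial with a purple cap, 17 mm across, 40 mm high, standing on the table beside the stage's -y end; origin at the centre of its underside. Leave alone.
- vial_b: A second such vial, standing near the first. Leave alone.

How it is judged:
By the outcome, as a careful person would: the job done as asked, in the order asked, and still so for the second after the job is handed in, with the robot touching nothing.
It also fails if it takes over 58 s, if anything falls off the work surface, if the arm or the gripper's body presses on something with over 40 N, if the wrist force passes 120 N, or if a joint passes its speed limit or range.

## Working session

There is one attempt and no reset: what is moved stays moved. The work goes in short steps, Python scripts to look and compute and a tool call to move; the robot and the scene stay as the last step left them, time stands still between calls to the robot, and variables do not carry over. Pictures are saved under pics/ and viewed, at most 10 in all, crops included, and the job is handed in when it is done.

Besides the shell and the picture viewer there is one more tool, called after "Request:" in YAML: its name, and indented under it one key for each argument. move_arm: Moves the arm, as the interface text tells. Its arguments: {"type":"object","properties":{"rows":{"type":"array","items":{"type":"array","items":{"type":"number"}}},"newtons":{"type":"number"}},"required":["rows"]}

```bash
mkdir -p pics && cat > h.py <<'E'
import numpy as np, cv2
from cell import monitor, vision, workorder
def pix(name,p):
    c=vision.get_calibration(name);K=np.array(c["K"]);T=np.linalg.inv(np.array(c["T"]))
    q=T[:3,:3]@np.array(p,float)+T[:3,3];q=np.array([q[0],-q[1],-q[2]]);u=K@q;return u[:2]/u[2]
def ray(name,uv,z):
    c=vision.get_calibration(name);K=np.array(c["K"]);T=np.array(c["T"])
    d=np.linalg.inv(K)@np.array([uv[0],uv[1],1.]);d=T[:3,:3]@np.array([d[0],-d[1],-d[2]]);o=T[:3,3]
    return o+d*(z-o[2])/d[2]
E
python3 - <<'E'
from h import *
for n in("top","side"):
    im=vision.read_camera(n);cv2.imwrite(f"pics/{n}0.png",im[:,:,::-1]);c=vision.get_calibration(n);print({k:(np.round(v,3).tolist() if not isinstance(v,str) else v) for k,v in c.items()})
s=monitor.observe();print(s)
E
```

```text
{'K': [[449.842, 0.0, 323.574], [0.0, 449.842, 201.321], [0.0, 0.0, 1.0]], 'T': [[-0.014, 0.982, -0.189, 0.355], [-1.0, -0.018, -0.02, -0.255], [-0.023, 0.189, 0.982, 0.918], [0.0, 0.0, 0.0, 1.0]]}
{'K': [[508.651, 0.0, 317.079], [0.0, 508.651, 207.131], [0.0, 0.0, 1.0]], 'T': [[-0.951, 0.182, -0.252, 0.291], [-0.31, -0.6, 0.738, 0.389], [-0.017, 0.779, 0.627, 0.62], [0.0, 0.0, 0.0, 1.0]]}
{'time': 0.1, 'qpos': array([ 9.77988626e-01,  3.42649823e-01,  1.52491989e+00, -7.48807244e-06,
        1.27539403e+00, -1.45997420e-01]), 'qvel': array([ 2.73937777e-05, -1.81554556e-03, -2.45456118e-03,  1.04040721e-03,
       -6.27855113e-04,  4.39565095e-04]), 'joint_efforts': array([ 1.06653923e-03, -4.32007170e+01, -2.44693226e+01,  7.19192787e-02,
        5.26634278e-02, -7.75079593e-05]), 'tool_pos': array([0.22662469, 0.47316716, 0.22611669]), 'tool_rot': array([-3.14023511e+00, -1.92380638e-04,  2.69478443e+00]), 'contact_force': array([ 0.05922653, -0.51879457, -0.53463367]), 'torque': array([-0.00579827,  0.01845638,  0.0712293 ]), 'grip_force': 0.0, 'opening': 0.09143033892726173}
```

View pics/top0.png

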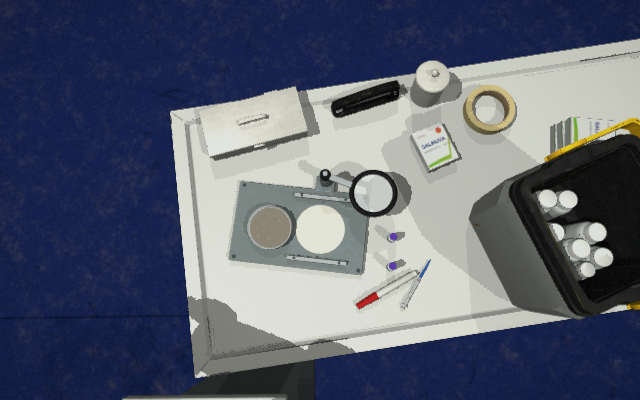

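View pics/side0.png

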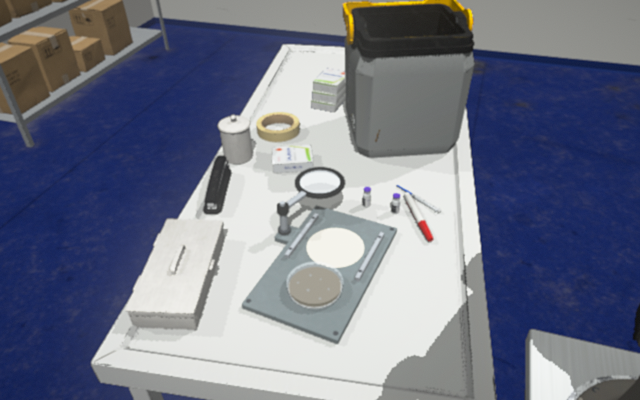

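The top view shows the stage at about (300,225), with the dish at (270,227) to the left of the window at (321,229). The post is at (325,175), the ring at (373,193) and the vials at (393,237) and (392,266). I'll zoom in on both views.

```bash
python3 - <<'E'
import cv2
t=cv2.imread("pics/top0.png")[160:290,220:410];cv2.imwrite("pics/t1.png",cv2.resize(t,None,fx=4,fy=4,interpolation=cv2.INTER_CUBIC))
t=cv2.imread("pics/side0.png")[160:345,235:435];cv2.imwrite("pics/s1.png",cv2.resize(t,None,fx=3,fy=3,interpolation=cv2.INTER_CUBIC))
E
```

```text
(no output)
```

View pics/t1.png

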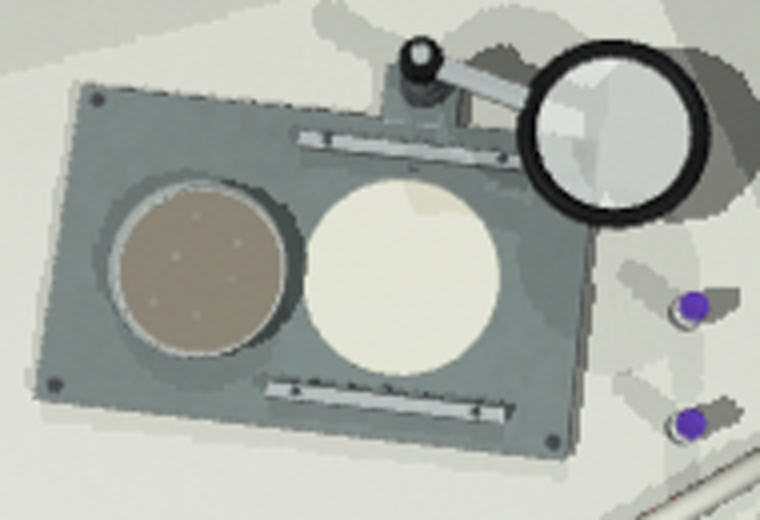

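View pics/s1.png

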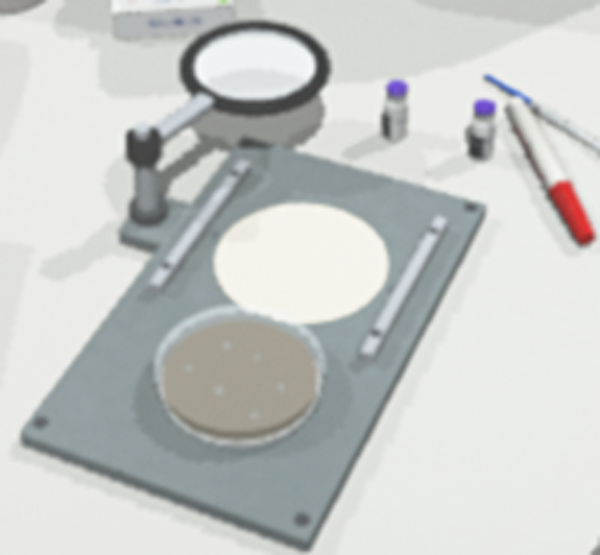

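```bash
cat >> h.py <<'E'
def T1(u,v): return ((u+.5)/4-.5+220,(v+.5)/4-.5+160)
def S1(u,v): return ((u+.5)/3-.5+235,(v+.5)/3-.5+160)
E
python3 - <<'E'
from h import *
R=lambda a:np.round(np.array(a)*1000,1)
def circ(n,f,pts,z):
    P=np.array([ray(n,f(*p),z)[:2] for p in pts]);A=np.c_[2*P,np.ones(len(P))];s=np.linalg.lstsq(A,(P**2).sum(1),rcond=None)[0]
    return R([s[0],s[1],np.sqrt(s[2]+s[0]**2+s[1]**2)])
print("winT",circ("top",T1,[(305,277),(500,277),(402,179),(402,376)],.012))
print("winS",circ("side",S1,[(213,262),(389,262),(302,203),(300,324)],.012))
print("dishT",circ("top",T1,[(110,265),(288,268),(201,179),(200,357)],.028))
print("dishS",circ("side",S1,[(155,365),(325,362),(238,306)],.028))
print("ringT",circ("top",T1,[(518,133),(711,133),(613,39),(613,227)],.067))
print("ringS",circ("side",S1,[(180,68),(330,68),(255,20)],.069))
for p in [(80,83),(35,397),(572,460),(596,228)]: print("corner",R(ray("top",T1(*p),.012)))
for p in [(22,435),(306,545),(486,207),(240,145)]: print("cornerS",R(ray("side",S1(*p),.012)))
print("post",R(ray("top",T1(421,50),.08)))
for a,b in [((297,138),(518,162)),((265,388),(505,413))]:
    A,B=ray("top",T1(*a),.022),ray("top",T1(*b),.022);print(R(A),R(B),np.degrees(np.arctan2(*(A-B)[[0,1]])))
for p in [(695,306),(692,424)]: print("vial",R(ray("top",T1(*p),.04)))
for p in [(397,88),(485,107)]: print("vialS",R(ray("side",S1(*p),.04)))
E
```

```text
winT [ 473.  -229.1   49.9]
winS [ 471.6 -231.3   50.9]
dishT [ 477.3 -127.8   44.7]
dishS [ 474.5 -128.4   44.6]
ringT [ 534.2 -333.8   46.4]
ringS [ 532.1 -335.4   46.4]
corner [577.  -62.7  12. ]
corner [415.1 -43.5  12. ]
corner [ 380.  -312.1   12. ]
corner [ 496.2 -327.8   12. ]
cornerS [571.8 -64.1  12. ]
cornerS [413.2 -42.4  12. ]
cornerS [ 378.6 -309.    12. ]
cornerS [ 538.9 -322.5   12. ]
post [ 573.5 -241.3   80. ]
[ 543.6 -176.5   22. ] [ 529.1 -288.7   22. ] 7.367704738317696
[ 417.1 -160.5   22. ] [ 403.  -279.2   22. ] 6.765123886496327
vial [ 452.5 -372.5   40. ]
vial [ 395.5 -368.6   40. ]
vialS [ 450.3 -373.1   40. ]
vialS [ 393.4 -369.6   40. ]
```

```bash
python3 - <<'E'
from h import *
for z in (.065,.075,.08,.085,.09,.095): 
    s=pix("side",(.5715,-.2427,z));t=pix("top",(.5715,-.2427,z));print(z,np.round((s-[235,160]+.5)*3-.5),np.round((t-[220,160]+.5)*4-.5))
E
```

```text
0.065 [142. 146.] [424.  62.]
0.075 [140. 133.] [424.  57.]
0.08 [140. 126.] [424.  54.]
0.085 [139. 119.] [424.  51.]
0.09 [139. 112.] [424.  49.]
0.095 [138. 105.] [423.  46.]
```

Request:
move_arm:
  rows:
    - [21,-44.3,0,-0.0966,0.35]
    - [21,-44.3,0,-0.0966,0.35]
    - [21,-44.3,0,-0.0966,0.35]
    - [21,-44.3,0,-0.0966,0.35]
    - [21,-44.3,0,-0.0966,0.35]
    - [21,-44.3,0,-0.0966,0.35]
    - [21,-44.3,0,-0.0966,0.35]
    - [21,-44.3,0,-0.0966,0.35]
    - [21,-44.3,0,-0.0966,0.35]
    - [21,-44.3,0,-0.0966,0.35]
    - [21,-44.3,0,-0.0966,0.35]
    - [21,-44.3,0,-0.0966,0.35]

```text
time: 1.3
tool_pos: [0.4791, -0.0601, 0.2265]
tool_rot: [-3.141, -0.0, 1.531]
contact_force: [1.0, 0.8, -0.2]
opening: 0.0298
grip_force: 0.0
```

Request:
move_arm:
  rows:
    - [0,1,-40,0,0.35]
    - [0,1,-40,0,0.35]
    - [0,0,-40,0,0.35]
    - [0,0,-40,0,0.35]
    - [0,0,-30,0,0.35]
    - [0,0,-10,0,0.35]
    - [0,0,-9,0,0.35]
    - [0,0,0,0,0.35]

```text
time: 2.1
tool_pos: [0.4789, -0.0561, 0.0177]
tool_rot: [-3.141, -0.0, 1.536]
contact_force: [0.4, -0.5, 0.5]
opening: 0.0298
grip_force: 0.0
```

Request:
move_arm:
  rows:
    - [-0.2,-6,0,0,0.35]
    - [-0.2,-6,0,0,0.35]
    - [-0.2,-5,0,0,0.35]
    - [-0.2,-5,0,0,0.35]
    - [-0.2,-5,0,0,0.35]
    - [-0.2,-5,0,0,0.35]
    - [-0.2,-5,0,0,0.35]
    - [-0.2,-5,0,0,0.35]
    - [-0.2,-5,0,0,0.35]
    - [-0.2,-5,0,0,0.35]
    - [-0.2,-5,0,0,0.35]
    - [-0.2,-5,0,0,0.35]

```text
time: 3.3
tool_pos: [0.4764, -0.1185, 0.0177]
tool_rot: [3.142, 0.0, 1.536]
contact_force: [0.2, 0.6, 0.4]
opening: 0.0296
grip_force: 0.4
```

Request:
move_arm:
  rows:
    - [-0.2,-5,0,0,0.35]
    - [-0.2,-5,0,0,0.35]
    - [-0.2,-5,0,0,0.35]
    - [-0.2,-5,0,0,0.35]
    - [-0.2,-5,0,0,0.35]
    - [-0.2,-5,0,0,0.35]
    - [-0.2,-5,0,0,0.35]
    - [-0.2,-3,0,0,0.35]
    - [0,0,0,0,0.35]

```text
time: 4.2
tool_pos: [0.4748, -0.1566, 0.0177]
tool_rot: [3.141, 0.0, 1.535]
contact_force: [-0.6, 0.4, -0.0]
opening: 0.0299
grip_force: 0.0
```

```bash
python3 - <<'E'
from h import *
t=vision.read_camera("top")[:,:,::-1];s=vision.read_camera("side")[:,:,::-1]
cv2.imwrite("pics/top2.png",t);cv2.imwrite("pics/side2.png",s)
a=cv2.resize(t[190:270,260:360],(400,320),interpolation=cv2.INTER_CUBIC);b=cv2.resize(s[210:320,280:380],(400,440),interpolation=cv2.INTER_CUBIC)
c=np.zeros((440,800,3),np.uint8);c[:320,:400]=a;c[:,400:]=b;cv2.imwrite("pics/c2.png",c);print(monitor.observe()["tool_pos"])
E
```

```text
[ 0.47478467 -0.15617249  0.01771232]
```

View pics/c2.png

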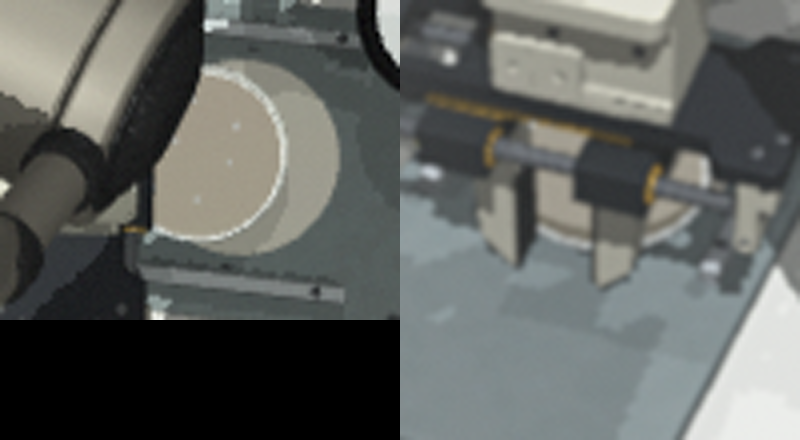

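The dish is nested against both fingers. In the left crop its right rim is at u≈288, top at v≈65 and bottom at v≈243. The window's right edge is at u≈340.

```bash
python3 - <<'E'
from h import *
f=lambda u,v:((u+.5)/4-.5+260,(v+.5)/4-.5+190)
print("dish",ray("top",f(199,154),.028)*1000,"win",ray("top",f(242.5,156.5),.012)*1000)
E
```

```text
dish [ 472.52965047 -207.92312605   28.        ] win [ 473.00277224 -229.13125428   12.        ]
```

Request:
move_arm:
  rows:
    - [0,-4,0,0,0.35]
    - [0,-4,0,0,0.35]
    - [0,-4,0,0,0.35]
    - [0,-3,0,0,0.35]
    - [0,-3,0,0,0.35]
    - [0,-2,0,0,0.35]
    - [0,-1.2,0,0,0.35]
    - [0,0,0,0,0.35]
    - [0,0,0,0,0.35]

```text
time: 5.2
tool_pos: [0.4749, -0.1773, 0.0178]
tool_rot: [3.141, 0.0, 1.536]
contact_force: [-0.3, 0.3, -0.5]
opening: 0.0298
grip_force: 0.0
```

Request:
move_arm:
  rows:
    - [0,5,0,0,0.35]
    - [0,15,0,0,0.35]
    - [0,30,0,0,0.35]
    - [0,40,0,0,0.35]
    - [0,20,30,0,0.35]
    - [0,0,50,0,0.35]
    - [0,10,50,0,0.35]
    - [0,40,40,0,0.35]
    - [-20,50,0,0,0.35]
    - [-20,50,0,0,0.35]
    - [-20,50,0,0,0.35]

```text
time: 6.3
tool_pos: [0.4174, 0.1195, 0.1824]
tool_rot: [3.141, -0.0, 1.535]
contact_force: [0.9, -0.1, -0.5]
opening: 0.0297
grip_force: 0.0
```

```bash
python3 - <<'E'
from h import *
t=vision.read_camera("top")[:,:,::-1];s=vision.read_camera("side")[:,:,::-1]
cv2.imwrite("pics/top3.png",t);cv2.imwrite("pics/side3.png",s)
a=cv2.resize(t[192:264,285:355],(420,432),interpolation=cv2.INTER_CUBIC);b=cv2.resize(s[215:277,300:370],(420,372),interpolation=cv2.INTER_CUBIC)
c=np.zeros((432,800,3),np.uint8);c[:432,:400]=a[:,:400];c[:372,400:]=b[:,:400];cv2.imwrite("pics/c3.png",c);print(monitor.observe()["tool_pos"])
E
```

```text
[0.41551513 0.12249787 0.18214518]
```

View pics/c3.png

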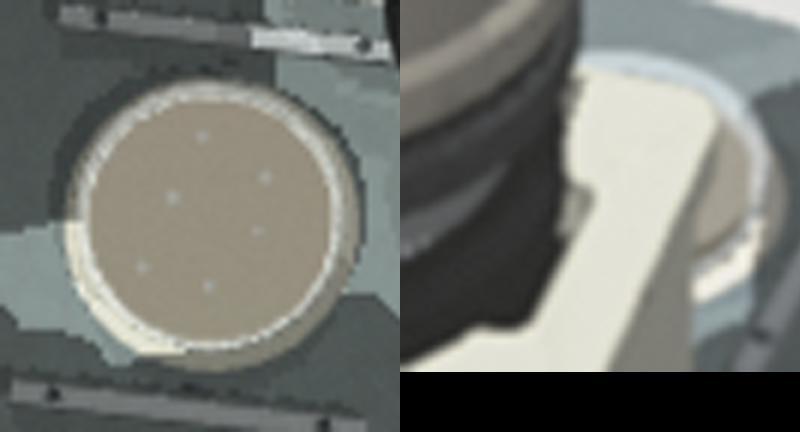

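The gripper blocks the side view. In the top view the dish is nearly centred: its rim spans u 76–347 and v 80–352, and the window spans u 64–363 with its bottom at v 372. I'll work out the offset, then move the arm out of the side camera's view.

```bash
python3 - <<'E'
from h import *
f=lambda u,v:((u+.5)/6-.5+285,(v+.5)/6-.5+192)
print("dish",ray("top",f(211.5,216),.028)*1000,"win",ray("top",f(213.5,223),.012)*1000)
print((ray("top",f(347,216),.028)-ray("top",f(76,216),.028))*500)
E
```

```text
dish [ 473.26797216 -228.79343699   28.        ] win [ 473.00559128 -228.96221699   12.        ]
[ -0.75363207 -45.02400203   0.        ]
```

Request:
move_arm:
  rows:
    - [-30,40,0,0,1]
    - [-30,50,10,0,1]
    - [-30,50,10,0,1]
    - [-20,50,10,0,1]
    - [0,50,10,0,1]
    - [0,50,10,0,1]
    - [0,0,0,0,1]

```text
time: 7.1
tool_pos: [0.3195, 0.3905, 0.2286]
tool_rot: [3.14, -0.004, 1.54]
contact_force: [1.4, -0.2, -0.1]
opening: 0.0009
grip_force: 0.0
```

```bash
python3 - <<'E'
from h import *
s=vision.read_camera("side")[:,:,::-1]
cv2.imwrite("pics/side4.png",s)
cv2.imwrite("pics/c4.png",cv2.resize(s[160:290,270:400],None,fx=4.5,fy=4.5,interpolation=cv2.INTER_CUBIC));print(monitor.observe()["tool_pos"])
E
```

```text
[0.31925202 0.38761754 0.22760908]
```

View pics/c4.png

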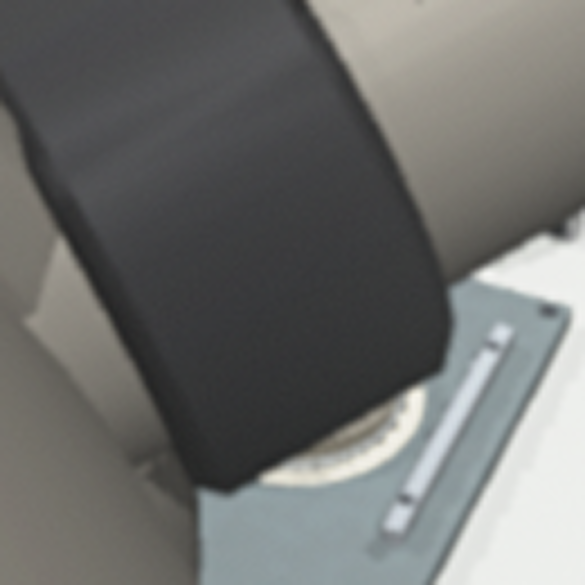

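The top view puts the dish within 0.5 mm of the window centre. Next I'll move round to the far side of the magnifier ring.

Request:
move_arm:
  rows:
    - [15.3,-41.5,0,0.067,1]
    - [15.3,-41.5,0,0.067,1]
    - [15.3,-41.5,0,0.067,1]
    - [15.3,-41.5,0,0.067,1]
    - [15.3,-41.5,0,0.067,1]
    - [15.3,-41.5,0,0.067,1]
    - [15.3,-41.5,0,0.067,1]
    - [15.3,-41.5,0,0.067,1]
    - [15.3,-41.5,0,0.067,1]
    - [15.3,-41.5,0,0.067,1]
    - [15.3,-41.5,0,0.067,1]
    - [15.3,-41.5,0,0.067,1]

```text
time: 8.35
tool_pos: [0.5026, -0.1151, 0.2274]
tool_rot: [-3.141, -0.001, 2.341]
contact_force: [0.9, 0.3, 0.6]
opening: 0.0002
grip_force: 0.0
```

Request:
move_arm:
  rows:
    - [15.3,-41.5,0,0.067,1]
    - [15.3,-41.5,0,0.067,1]
    - [15.3,-41.5,0,0.067,1]
    - [15.3,-41.5,0,0.067,1]
    - [15.3,-41.5,0,0.067,1]
    - [15.3,-41.5,0,0.067,1]
    - [0,0,0,0,1]
    - [0,0,0,0,1]

```text
time: 9.15
tool_pos: [0.594, -0.3627, 0.2261]
tool_rot: [3.141, -0.003, 2.739]
contact_force: [-0.2, 0.8, -0.0]
opening: 0.0006
grip_force: 0.0
```

```bash
python3 - <<'E'
from h import *
t=vision.read_camera("top")[:,:,::-1];s=vision.read_camera("side")[:,:,::-1]
cv2.imwrite("pics/top5.png",t);cv2.imwrite("pics/side5.png",s)
c=np.zeros((480,800,3),np.uint8);a=cv2.resize(t[110:310,270:437],(400,480));b=cv2.resize(s[160:310,260:385],(400,480),interpolation=cv2.INTER_CUBIC);c[:,:400]=a;c[:,400:]=b
cv2.imwrite("pics/c5.png",c);print(monitor.observe()["tool_pos"])
E
```

```text
[ 0.59465781 -0.36094974  0.22767876]
```

View pics/c5.png

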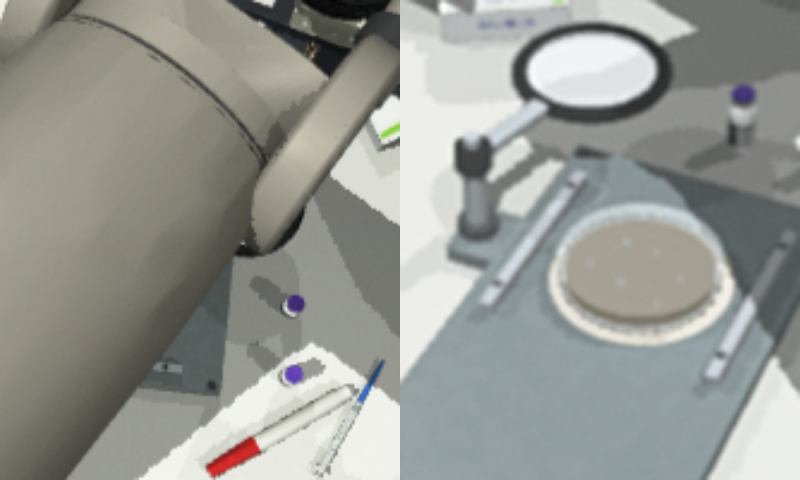

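In the side crop, the window spans u 549–735 with its bottom at v 344. The dish's upper rim spans about u 556–729 with its top at v 203. I'll compare their centres.

```bash
python3 - <<'E'
from h import *
from scipy.optimize import least_squares as L
f=lambda u,v:((u-400+.5)/3.2-.5+260,(v+.5)/3.2-.5+160)
g=lambda p:((p[0]-260+.5)*3.2-.5+400,(p[1]-160+.5)*3.2-.5)
def ext(c,r,z):
    a=np.linspace(0,6.28,400);P=np.array([g(pix("side",(c[0]+r*np.cos(t),c[1]+r*np.sin(t),z))) for t in a]);return P[:,0].min(),P[:,0].max(),P[:,1].min(),P[:,1].max()
w=L(lambda c:np.array(ext(c,.05,.012))[[0,1,3]]-[549,735,344],[.472,-.23]);d=L(lambda c:np.array(ext(c,.045,.028))[[0,1,2]]-[556,729,203],[.472,-.23])
print(w.x,w.fun,d.x,d.fun,ext(d.x,.045,.012))
E
```

```text
Traceback (most recent call last):
  File "h.py", line 4, in pix
    c=vision.get_calibration(name);K=np.array(c["K"]);T=np.linalg.inv(np.array(c["T"]))
ValueError: time passes only in moves, steps and waits
```

Request:
move_arm:
  rows:
    - [0,0,-40,0,1]
    - [0,0,-40,0,1]
    - [0,0,-40,0,1]
    - [0,0,-35,0,1]
    - [0,0,-20,0,1]
    - [0,0,-5,0,1]
    - [0,0,0,0,1]

```text
time: 9.95
tool_pos: [0.5955, -0.3607, 0.0483]
tool_rot: [3.141, -0.0, 2.742]
contact_force: [-0.5, 0.5, 0.3]
opening: 0.0006
grip_force: 0.0
```

```bash
python3 - <<'E'
s=open("h.py").read()
s=s.replace("from cell import monitor, vision, workorder\n","from cell import monitor, vision, workorder\nCAL={n:vision.get_calibration(n) for n in('top','side')}\n").replace("c=vision.get_calibration(name)","c=CAL[name]")
open("h.py","w").write(s)
E
python3 - <<'E'
from h import *
from scipy.optimize import least_squares as L
g=lambda p:((p[0]-260+.5)*3.2-.5+400,(p[1]-160+.5)*3.2-.5)
def ext(c,r,z):
    P=np.array([g(pix("side",(c[0]+r*np.cos(t),c[1]+r*np.sin(t),z))) for t in np.linspace(0,6.28,200)]);return np.r_[P.min(0),P.max(0)][[0,2,1,3]]
w=L(lambda c:ext(c,.05,.012)[[0,1,3]]-[549,735,344],[.472,-.23],diff_step=1e-3);d=L(lambda c:ext(c,.045,.028)[:3]-[556,729,203],[.472,-.23],diff_step=1e-3)
print(w.x,w.fun,d.x,d.fun,ext(d.x,.045,.012))
# finger arc about post: ring centre - n*off
P=np.array([571.5,-242.7]);a=np.radians(-7.3)
X=np.array([np.cos(a),np.sin(a)]);Y=np.array([-X[1],X[0]])
for th in np.r_[.267,np.arange(.3,1.58,.1),1.571]:
    u=-np.sin(th)*X-np.cos(th)*Y;n=np.array([u[1],-u[0]])
    print(round(th,3),np.round(P+100*u-n*56,1),round(np.arctan2(n[1],n[0]),3))
E
```

```text
[ 0.47123525 -0.23167122] [ 0.80469204 -0.79973095  0.09389682] [ 0.47063083 -0.23033778] [ 2.48162764 -2.46438322  0.31793135] [559.26803134 725.40979039 224.85973223 339.19815266]
0.267 [ 584.8 -356.5] 2.747
0.3 [ 581.  -356.9] 2.714
0.4 [ 569.6 -357.3] 2.614
0.5 [ 558.1 -356.5] 2.514
0.6 [ 546.8 -354.6] 2.414
0.7 [ 535.8 -351.6] 2.314
0.8 [ 525.1 -347.5] 2.214
0.9 [ 514.9 -342.3] 2.114
1.0 [ 505.2 -336.2] 2.014
1.1 [ 496.2 -329.1] 1.914
1.2 [ 487.9 -321.1] 1.814
1.3 [ 480.5 -312.4] 1.714
1.4 [ 474. -303.] 1.614
1.5 [ 468.5 -293. ] 1.514
1.571 [ 465.2 -285.5] 1.443
```

The side view puts the dish offset at (-0.6, +1.3) mm and the top view at (+0.3, +0.2) mm, so it is well centred. Now the swing.

Request:
move_arm:
  rows:
    - [-5.3,2.1,0,0,1]
    - [-5.3,2.1,0,0,1]
    - [-3.8,-0.4,0,-0.033,1]
    - [-5.7,-0.2,0,-0.05,1]
    - [-5.7,-0.2,0,-0.05,1]
    - [-5.75,0.4,0,-0.05,1]
    - [-5.75,0.4,0,-0.05,1]
    - [-5.65,0.95,0,-0.05,1]
    - [-5.65,0.95,0,-0.05,1]
    - [-5.5,1.5,0,-0.05,1]
    - [-5.5,1.5,0,-0.05,1]

```text
time: 11.05
tool_pos: [0.5358, -0.353, 0.0487]
tool_rot: [3.141, 0.002, 2.305]
contact_force: [0.8, -0.3, -0.1]
opening: 0.0008
grip_force: 0.3
```

Request:
move_arm:
  rows:
    - [-5.35,2.05,0,-0.05,1]
    - [-5.35,2.05,0,-0.05,1]
    - [-5.1,2.6,0,-0.05,1]
    - [-5.1,2.6,0,-0.05,1]
    - [-4.85,3.05,0,-0.05,1]
    - [-4.85,3.05,0,-0.05,1]
    - [-4.5,3.55,0,-0.05,1]
    - [-4.5,3.55,0,-0.05,1]
    - [-4.15,4,0,-0.05,1]
    - [-4.15,4,0,-0.05,1]

```text
time: 12.05
tool_pos: [0.4878, -0.3225, 0.0486]
tool_rot: [3.141, 0.002, 1.805]
contact_force: [0.7, -0.9, -0.9]
opening: 0.0006
grip_force: 0.4
```

Request:
move_arm:
  rows:
    - [-3.7,4.35,0,-0.05,1]
    - [-3.7,4.35,0,-0.05,1]
    - [-3.25,4.7,0,-0.05,1]
    - [-3.25,4.7,0,-0.05,1]
    - [-1.4,2.5,0,-0.025,1]
    - [-1.4,2.5,0,-0.025,1]
    - [0,0,0,0,1]

```text
time: 12.75
tool_pos: [0.4713, -0.2988, 0.0481]
tool_rot: [3.141, 0.0, 1.558]
contact_force: [0.1, -0.2, 1.0]
opening: 0.0003
grip_force: 0.0
```

```bash
python3 - <<'E'
from h import *
s=vision.read_camera("side")[:,:,::-1]
cv2.imwrite("pics/side6.png",s)
cv2.imwrite("pics/c6.png",cv2.resize(s[150:310,250:410],None,fx=3.5,fy=3.5,interpolation=cv2.INTER_CUBIC));o=monitor.observe();print(o["tool_pos"],o["contact_force"])
E
```

```text
[ 0.4714374  -0.29894993  0.04799253] [0.70351276 0.14915405 0.13485532]
```

View pics/c6.png

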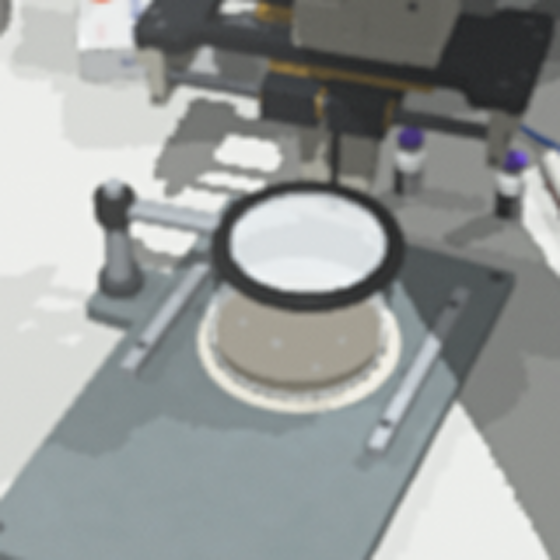

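The magnifier is most of the way round, the dish is still centred and both vials are standing. I'll ease the ring onto its stop while watching the force.

Request:
move_arm:
  rows:
    - [-1.4,2.6,0,-0.025,1]
    - [-1.4,2.6,0,-0.025,1]
    - [-1,2,0,-0.02,1]
    - [-0.8,2,0,-0.02,1]
    - [-0.8,2,0,-0.02,1]
    - [0,0,0,0,1]

```text
time: 13.4
tool_pos: [0.4658, -0.2874, 0.0477]
tool_rot: [-3.141, -0.0, 1.448]
contact_force: [-0.1, 0.4, 0.2]
opening: 0.0005
grip_force: 0.0
```

Request:
move_arm:
  rows:
    - [-0.4,1,0,-0.01,1]
    - [-0.3,1,0,0,1]
    - [0,0,0,0,1]

```text
time: 13.7
tool_pos: [0.4655, -0.2864, 0.0478]
tool_rot: [3.141, 0.001, 1.439]
contact_force: [0.1, -4.2, -2.2]
opening: 0.0005
grip_force: 2.0
```

Request:
move_arm:
  rows:
    - [-0.2,1,0,0,1]
    - [0,0,0,0,1]

```text
time: 13.9
tool_pos: [0.4655, -0.2863, 0.0479]
tool_rot: [3.14, 0.003, 1.439]
contact_force: [0.8, -8.0, -2.9]
opening: 0.0002
grip_force: 3.8
```

The force rose to 8 N with no further motion, so the ring is at its stop. I'll retreat, rise and check.

Request:
move_arm:
  rows:
    - [0,-3,0,0,1]
    - [-1,-8,0,0,1]
    - [-1,-12,5,0,1]
    - [0,0,40,0,1]
    - [0,0,50,0,1]
    - [0,0,50,0,1]
    - [30,-40,30,0,1]
    - [30,-40,10,0,1]
    - [0,0,0,0,1]

```text
time: 14.8
tool_pos: [0.5207, -0.3867, 0.2295]
tool_rot: [3.137, 0.004, 1.437]
contact_force: [-0.3, 0.8, -0.5]
opening: 0.0004
grip_force: 0.0
```

```bash
python3 - <<'E'
from h import *
t=vision.read_camera("top")[:,:,::-1];s=vision.read_camera("side")[:,:,::-1]
cv2.imwrite("pics/top7.png",t);cv2.imwrite("pics/side7.png",s)
c=np.zeros((560,800,3),np.uint8);c[:,:560]=cv2.resize(s[150:310,250:410],(560,560),interpolation=cv2.INTER_CUBIC);c[:240,560:]=cv2.resize(t[160:320,250:410],(240,240))
cv2.imwrite("pics/c7.png",c);print(monitor.observe()["tool_pos"],monitor.observe()["contact_force"])
E
```

```text
[ 0.51781621 -0.38211744  0.22739344] [ 0.78952366 -0.53124687  0.20490954]
```

View pics/c7.png

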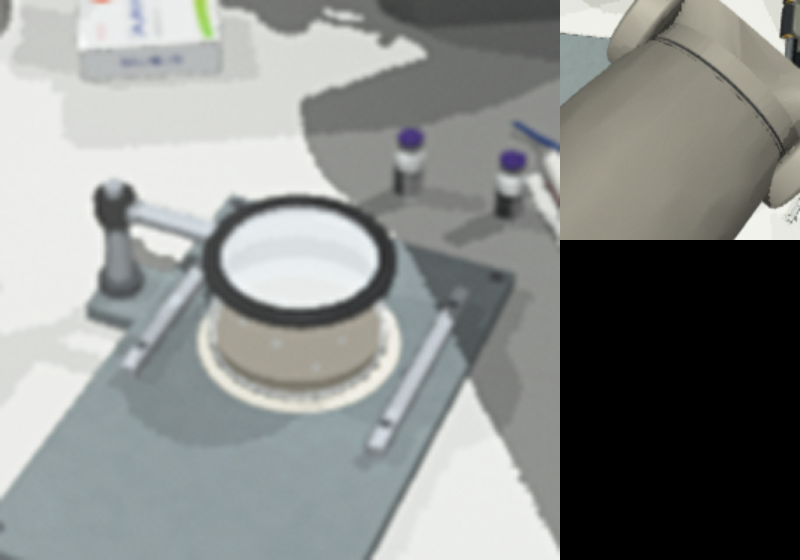

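The side view shows the ring centred at about (300,261) over the dish, an even window margin, and both vials standing where they were. I'll check the ring position numerically.

```bash
python3 - <<'E'
from h import *
p=((300+.5)/3.5-.5+250,(261+.5)/3.5-.5+150)
print(ray("side",p,.066)*1000)
E
```

```text
[ 470.35838564 -228.43073657   66.        ]
```

```bash
python3 -c "
from cell import workorder
print(workorder.hand_in())"
```

```text
the job is handed in; nothing more can be done
None
```

The job is handed in at about 15 s of the 58 s allowed: the dish sits centred on the window to about 1 mm by both cameras, the magnifier was pushed until it met its end stop (8 N, no further movement), and neither vial was touched or moved.

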